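# Slide the mould insert into its pocket

## Task

Pick up the rectangular steel insert plate by its rib, lay it flat on the open end of the mould plate's face, then slide it along the guide strip, without lifting it, until it drops into the shallow pocket and lies flush, and let go of it. It must get into the pocket by sliding, not by being set or dropped in from above; stop pushing as soon as it has dropped, since a hard shove or press would mark the mould. Leave the two other inserts (the disc and the long narrow one) where they are.

Things in the scene. Friction and masses are not known exactly. Their poses are not given: they have to be found in the camera images.
- insert_mid (a point): Centre of the insert to seat: loose bare-steel plate 90 (its x) x 60 (its y) x 8 mm, 0.3 to 0.55 kg, with an upright rib on the middle of its top, 16 mm thick (x), 40 long (y), 25 high. The point is 16.5 mm above the underside, 16.5 below the rib's top. Either way round fits. It slides on the face with 1.5 to 6 N. Starts flat on the bench, right of the fixture.
- fixture: Fixed fixture: dark sub-plate 330 (x) x 150 (y) x 18 mm; origin at the middle of its underside on the bench, z up. On it is clamped a pale mould plate 262 x 105 x 20 mm: flat face 38 mm above the origin, guide strip along its +y side, pocket towards its +x end. Insert and fixture must not press on each other with over 60 N when it is laid, nor over 35 N while it slides in.
- pocket_nominal (a point): NOMINAL middle of the pocket's mouth (fixture x +58.5, y +0.5, z +38 mm; axes as the fixture's). Pocket 93 (x) x 63 (y) mm, 8 mm deep, as deep as the insert's plate is thick. The mould plate is clamped with play that is NOT measured: face, strip and pocket together lie up to 20 mm off nominal along x and up to 7 mm along y, not turned, and do not move.
- strip_nominal (a point): NOMINAL point on the guide strip's inner face, at the height of the plate's face (fixture x 0, y +32, z +38 mm), with the same unmeasured play. The strip runs along x over the whole plate and stands 10 mm above the face. Its inner face is also the pocket's +y wall, so an insert that touches the strip all along is lined up with the pocket.
- lay_nominal (a point): NOMINAL middle of the open -x end of the face (fixture x -60, y -12, z +38 mm), where the insert is laid, its x along the fixture's x; up to 10 mm either way along x is fine. The face nominally runs from fixture x -134 mm to the pocket's edge at +12 mm, and from y -55 mm to the strip. From here the insert slides towards +x.
- disc: Another insert, to be left alone: a round steel disc of 72 mm diameter, 8 mm thick, with the same rib. Origin at the middle of its underside, on the bench.
- blank: Another insert, to be left alone: a long narrow steel plate 120 x 40 x 8 mm with a round stub of 18 mm diameter. Origin at the middle of its underside, on the bench.
Mind the look-alikes: they are no part of the job. What is shaped like the part that bears insert_mid but red is not meant.

How it is judged (in metres and radians):
On the way:
1. the insert lies flat on the open end of the mould plate's face, short of the pocket (x of insert_mid in the frame of fixture between -0.1 and -0.03 m and y of insert_mid in the frame of fixture between -0.045 and 0.015 m and z of insert_mid in the frame of fixture between 0.0525 and 0.0565 m and angle between insert_mid's own z axis and vertical below 0.05 rad and contact force between insert and fixture above 0.5 N), for 0.2 s.
At the end, for the whole second after the job is handed in: The insert lies in the pocket, flush with the face within 2 mm, level within 0.03 rad, lined up with the fixture within 0.08 rad, at rest and released (x of insert_mid in the frame of fixture between 0.033 and 0.084 m and y of insert_mid in the frame of fixture between -0.011 and 0.012 m and z of insert_mid in the frame of fixture between 0.0445 and 0.0485 m and angle between insert_mid's own z axis and vertical below 0.03 rad and angle between the x axis of insert_mid and the x axis of fixture, either way round below 0.08 rad and linear speed of insert below 0.01 m/s); the robot touches nothing.
It fails at once if insert and fixture press on each other with more than 60 N (contact force between insert and fixture above 60 N).
It fails at once if while the insert slides into the pocket or lies in it, it and the fixture press on each other with more than 35 N (x of insert_mid in the frame of fixture between -0.015 and 0.14 m and contact force between insert and fixture above 35 N).
It fails at once if the insert is lifted or lowered over the pocket (more than 6 mm and less than 60 mm above the mould's face) instead of slid (x of insert_mid in the frame of fixture between -0.015 and 0.14 m and y of insert_mid in the frame of fixture between -0.07 and 0.07 m and z of insert_mid in the frame of fixture between 0.0605 and 0.1145 m).
It fails at once if the disc or the long insert is moved by more than 20 mm (distance of any of disc, blank from where it was at the start of the episode above 0.02 m).
It also fails if it takes over 59 s, if anything falls off the work surface, if the arm or the gripper's body presses on something with over 40 N, if the wrist force passes 120 N, or if a joint passes its speed limit or range.

## Robot

A 7-joint arm with a two-finger parallel gripper is mounted at the origin on the work surface. World frame = base frame: x ahead of the robot, y to its left, z up, the work surface at z = 0. Lengths are in m, angles in degrees, forces in N, time in s.
With the tool pointing down it reaches from about 0.4 to 0.85 m from the base axis. Payload 10.4 kg.
Tool frame: the origin (TCP) lies at the very end of the fingers, on their centre line; the grasp point (between the pads) lies 19 mm behind it; x points along the fingers, z is the direction in which the jaws open and shut, and the axes are right-handed (so a half turn about x gives the same grasp; the last joint's range is limited). The gripper opens to 85 mm and grips with 20 to 120 N. Pads are 22 mm wide; open, the fingers measure 114 mm over their backs; the gripper's body (76 mm by 85 mm) begins 54 mm behind the grasp point. The pads swing forward as they close: fully open they stand 13 mm farther back than shut.
Start: joints at [75.539, 19.034, -3.707, 83.658, 1.238, 77.344, -5.071], TCP at [0.142, -0.609, 0.231] pointing down, gripper open.
Joint ranges: [-148.97, 148.97], [-28.65, 121.19], [-84.17, 76.75], [9.2, 138.47], [-72.65, 252.65], [3.7, 117.97], [-149.18, 149.18]. Speed limits (degrees/s): [127.2, 127.2, 159.86, 159.86, 180, 180, 180].

## Interface

Orientations are given as a 3x3 rotation matrix whose columns are the frame's x, y, z axes.
In Python, from bench import bot gives the robot as it stands.
- The arm moves only by the tool move_arm, never from a script. Its argument "increments" is a list that holds one entry, the list of rows, each a list of 5 numbers: the shift along the world's x, y, z in mm, then the turn about the world's z in degrees, then the opening, from 0 (shut) to 1 (fully open). In form: [[[dx, dy, dz, roll, gripper], ...]]. A call has 1 to 8 rows; each row shifts and turns the commanded pose from where the row before left it; what a row does not reach is not made up. A row lasts 1/8 s, in which the tool goes at most 62.5 mm and 10.7 degrees, less where a joint would pass 70% of its speed; a pose out of reach is approached as far as the arm can. A call with a gripper value outside its range is refused whole. The fingers move at their own pace and stop on an object; "force" is the grip in N (left out, the last holds). Time passes only in rows, so rows that do not move let the fingers close. It gives the time, the measured TCP pose, the force and the opening at its end, in the units of the state.
- bot.get_obs(): the state, without advancing time (a new reading comes with each control period).
- bot.get_image(name): name is "scene" or "top" or "wrist"; returns a dict with "frame" (400x640x3 uint8, blue, green, red), "intrinsics" (3x3 intrinsics, pixels), "k1" (the pictures are not rectified: a ray, as slopes to the right and down, at radius r is drawn at 1 + k1 r^2 times it, then the intrinsics apply), "eye" and "rotation" of the camera in the world. Camera axes: x right, y down, z forward; pixel columns grow to the right and rows downward; lengths in m; the calibration is good to about 2 mm. A picture is of the moment at which its call begins. There is no depth.
- bot.finish_job(): hands the job in, once; it reports no verdict.
The state is a dict: "clock": time; "joints": joint angles; "joint_vel": joint speeds; "joint_efforts": joint torques, N m; "tool_pos": TCP position; "orientation": TCP orientation; "force": force on the tool from outside, world axes, zero at the start; "wrist_torque": the same for the moment, N m; "opening": opening from 0.0 (shut) to 1.0 (fully open).
Only numpy, scipy, OpenCV 4.12 (cv2) and the standard library are available. Lean on these libraries where they do the work, as an engineer would, in place of code of your own. Each camera call takes 0.05 s, during which the arm holds its last target. There are 200 camera calls.

## Working session

There is one attempt and no reset: what is moved stays moved. The work goes in short steps, Python scripts to look and compute and a tool call to move; the robot and the scene stay as the last step left them, time stands still between calls to the robot, and variables do not carry over. Pictures are saved under pics/ and viewed, about 8 in all and at most 12, crops included, and the job is handed in when it is done.

Besides the shell and the picture viewer there is one more tool, called after "Call:" in YAML: its name, and indented under it one key for each argument. move_arm: Moves the arm, as the interface text tells. Its arguments: {"type":"object","properties":{"increments":{"type":"array","items":{"type":"array","items":{"type":"array","items":{"type":"number"}}}},"force":{"type":"number"}},"required":["increments"]}

```bash
mkdir -p pics; cat > h.py <<'E'
from bench import bot
import numpy as np, cv2
def snap(n,f):
    im=bot.get_image(n); cv2.imwrite(f,im["frame"]); np.savez(f[:-4]+'.npz',**{k:np.array(im[k]) for k in("intrinsics","k1","eye","rotation","frame")}); return im
def unproj(f,uv,z):
    d=np.load(f[:-4]+'.npz');K=d["intrinsics"];k=float(d["k1"]);out=[]
    for u,v in uv:
        p=np.array([(u-K[0,2])/K[0,0],(v-K[1,2])/K[1,1]]);q=p.copy()
        for _ in range(30):q=p/(1+k*(q@q))
        r=d["rotation"]@np.array([*q,1]);out.append(d["eye"]+r*(z-d["eye"][2])/r[2])
    return np.array(out)
E
python3 - <<'E'
from h import *
for n in("top","scene"):
    im=snap(n,f'pics/{n}0.png'); print(n,im["eye"],np.round(im["rotation"],3).tolist(),im["k1"],im["intrinsics"][0])
print(bot.get_obs())
E
```

```text
top [ 0.25220858 -0.15711513  1.16317133] [[-0.008, -0.978, 0.21], [-1.0, 0.007, -0.005], [0.003, -0.21, -0.978]] -0.07158701478651922 [392.85357439   0.         321.95429261]
scene [1.1060097  0.14893161 0.57825003] [[-0.451, 0.542, -0.709], [0.892, 0.292, -0.345], [0.02, -0.788, -0.615]] 0.0009356779069463704 [362.29189539   0.         317.82619189]
{'clock': 0.1, 'joints': array([75.53727927, 19.06895604, -3.70703771, 83.70180655,  1.2371523 ,
       77.34301408, -5.07012044]), 'joint_vel': array([-0.02668099, -0.00334516, -0.01131274, -0.14524277, -0.06568077,
       -0.02546722, -0.02419656]), 'joint_efforts': array([ 1.58113809e-03, -6.26746130e+01,  4.92015306e-02, -3.92429209e+01,
        1.62454433e-02,  6.98635820e-03,  3.75560558e-05]), 'tool_pos': array([ 0.14229952, -0.60823577,  0.23058381]), 'orientation': array([[-3.43443032e-04,  9.73700648e-01,  2.27830924e-01],
       [ 1.24416948e-03,  2.27831178e-01, -9.73699854e-01],
       [-9.99999167e-01, -5.09501483e-05, -1.28969565e-03]]), 'force': array([ 0.01570571, -0.34883123, -0.18971062]), 'wrist_torque': array([-0.01886858, -0.01443923,  0.00862358]), 'opening': 1.0017222422461305}
```

View pics/top0.png

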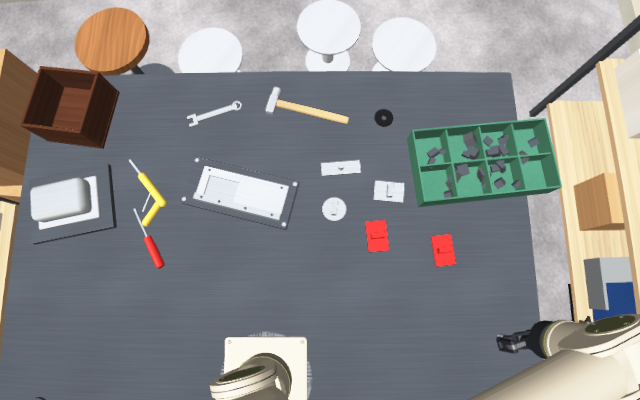

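View pics/scene0.png

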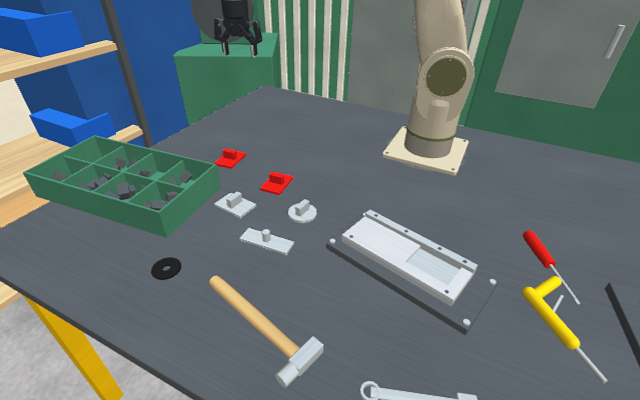

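The top view shows the insert at about (389,190), with the fixture spanning (185–297, 158–228). The pocket is on its left (world +y) and the strip is along the robot side. I'll enlarge both.

```bash
python3 - <<'E'
import cv2,numpy as np
a=cv2.imread('pics/top0.png')
c=cv2.resize(a[150:235,175:305],None,fx=6,fy=6,interpolation=cv2.INTER_CUBIC)
cv2.imwrite('pics/c1.png',c)
d=cv2.resize(a[170:215,365:415],None,fx=12,fy=12,interpolation=cv2.INTER_CUBIC)
cv2.imwrite('pics/c2.png',d)
E
```

```text
(no output)
```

View pics/c1.png

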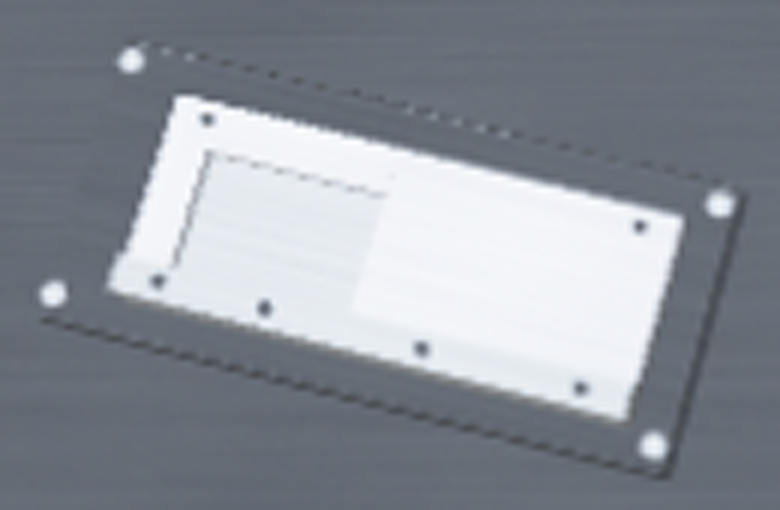

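View pics/c2.png

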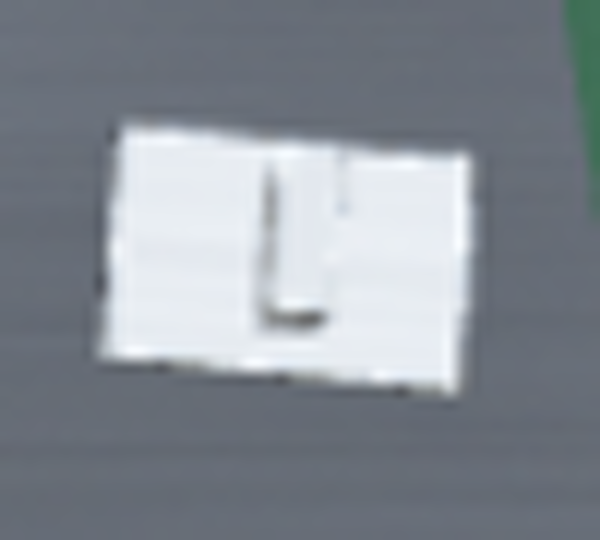

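```bash
cat >> h.py <<'E'
def crop(pts,u0,v0,s): return [(u0+(x+.5)/s-.5,v0+(y+.5)/s-.5) for x,y in pts]
def ang(v): return np.degrees(np.arctan2(v[1],v[0]))
E
python3 - <<'E'
from h import *
np.set_printoptions(precision=4,suppress=True)
f='pics/top0.png'
C=lambda p,z:unproj(f,crop(p,175,150,6),z)
s=C([(138,42),(741,188),(667,474),(43,317)],.018)   # TL TR BR BL ; fixture (+x,-y),(-x,-y),(-x,+y),(+x,+y)
print(s,[np.linalg.norm(s[i]-s[i-1]) for i in range(4)],ang(s[0]-s[1]),ang(s[3]-s[2]))
m=C([(178,95),(685,214)],.038);print('mould',m,np.linalg.norm(m[0]-m[1]),ang(m[0]-m[1]))
st=C([(110,289),(627,420)],.048);print('strip back',st,np.linalg.norm(st[0]-st[1]),ang(st[0]-st[1]))
p=C([(388,192),(352,312),(210,150)],.038)
o=s.mean(0);a=np.radians((ang(s[0]-s[1])+ang(s[3]-s[2])+ang(m[0]-m[1])+ang(st[0]-st[1]))/4)
R=np.array([[np.cos(a),-np.sin(a)],[np.sin(a),np.cos(a)]])
print('o',o,np.degrees(a))
for n,q in(('s',s),('m',m),('st',st),('p',p)):print(n,(q[:,:2]-o[:2])@R*1000)
i=unproj(f,crop([(122,126),(471,155),(456,390),(101,356)],365,170,12),.008)
print('ins',i,i.mean(0),[np.linalg.norm(i[k]-i[k-1]) for k in range(4)],ang(i[0]-i[1]),ang(i[3]-i[2]),ang(i[0]-i[3]),ang(i[1]-i[2]))
r=unproj(f,crop([(270,150),(335,150),(328,310),(272,310)],365,170,12),.033);print('rib',r,r.mean(0))
E
```

```text
[[ 0.6482  0.2198  0.018 ]
 [ 0.5678 -0.0909  0.018 ]
 [ 0.4229 -0.0553  0.018 ]
 [ 0.5039  0.2592  0.018 ]] [np.float64(0.14959392979613767), np.float64(0.3209794923970073), np.float64(0.14927966812729165), np.float64(0.3248055591947484)] 75.49439968360784 75.54961061124324
mould [[ 0.6131  0.1911  0.038 ]
 [ 0.5492 -0.0645  0.038 ]] 0.2634631056169582 75.97850491672482
strip back [[ 0.5111  0.2159  0.048 ]
 [ 0.4447 -0.0385  0.048 ]] 0.2629615304326714 75.37041997794644
o [0.5357 0.0832 0.018 ] 75.59823379738059
s [[ 160.3287  -75.003 ]
 [-160.6503  -74.4213]
 [-162.2419   74.8499]
 [ 162.5635   74.5743]]
m [[ 123.7617  -48.0966]
 [-139.6956  -49.8452]]
st [[ 122.4503   56.8641]
 [-140.5092   57.9097]]
p [[  6.2727 -25.2067]
 [  6.1432  37.4965]
 [ 99.2828 -24.5609]]
ins [[ 0.5718 -0.3241  0.008 ]
 [ 0.5637 -0.413   0.008 ]
 [ 0.5025 -0.406   0.008 ]
 [ 0.5119 -0.3166  0.008 ]] [ 0.5375 -0.3649  0.008 ] [np.float64(0.060393408719103724), np.float64(0.08925934272925252), np.float64(0.06157890128425832), np.float64(0.08986054749471327)] 84.77288068712969 84.00605135070496 -7.132745721046631 -6.543930940989321
rib [[ 0.5585 -0.3572  0.033 ]
 [ 0.5584 -0.3734  0.033 ]
 [ 0.5175 -0.3698  0.033 ]
 [ 0.5176 -0.3559  0.033 ]] [ 0.538  -0.3641  0.033 ]
```

Call:
move_arm:
  increments:
    - [[24,15,-4,-1.2,0.5],[25,15,-4,-1.2,0.5],[25,15,-4,-1.2,0.5],[25,15,-4,-1.2,0.5],[25,15,-4,-1.2,0.5],[25,15,-4,-1.2,0.5],[25,15,-4,-1.2,0.5],[25,15,-4,-1.2,0.5]]

```text
clock: 1.1
tool_pos: [0.342, -0.4879, 0.1988]
orientation: [[-0.0, 0.998, 0.061], [0.0, 0.061, -0.998], [-1.0, -0.0, -0.001]]
force: [-0.3, -0.6, 0.1]
opening: 0.502
```

Call:
move_arm:
  increments:
    - [[25,16,-4,-1.2,0.5],[25,16,-4,-1.2,0.5],[25,16,-4,-1.2,0.5],[25,16,-4,-1.2,0.5],[25,15,-4,-1.2,0.5],[24,15,-4,-1.2,0.5],[24,15,-4,-1.2,0.5],[24,15,-4,-1.2,0.5]]

```text
clock: 2.1
tool_pos: [0.5389, -0.364, 0.1667]
orientation: [[-0.001, 0.994, -0.106], [0.0, -0.106, -0.994], [-1.0, -0.001, -0.0]]
force: [0.4, 0.3, -0.1]
opening: 0.497
```

Call:
move_arm:
  increments:
    - [[0,0,0,0,0.5],[0,0,0,0,0.5]]

```text
clock: 2.35
tool_pos: [0.5377, -0.3651, 0.167]
orientation: [[-0.001, 0.994, -0.105], [-0.0, -0.105, -0.994], [-1.0, -0.001, 0.0]]
force: [-0.0, 0.0, -0.2]
opening: 0.501
```

```bash
python3 - <<'E'
from h import *
snap("wrist",'pics/w1.png');snap("top",'pics/top1.png')
o=bot.get_obs();print(o["tool_pos"],ang(-o["orientation"][:,2]),o["orientation"][2],o["joints"],o["force"],o["clock"])
E
```

```text
[ 0.53745219 -0.36563931  0.16736226] 83.88212729716227 [-9.99999734e-01 -3.90907991e-04  6.16212505e-04] [ 40.60445169  25.04405481 -13.94506727  83.74472511   6.20202101
  71.96920564 -70.11916838] [-0.45733285  0.76493357 -0.11915752] 2.45
```

View pics/w1.png

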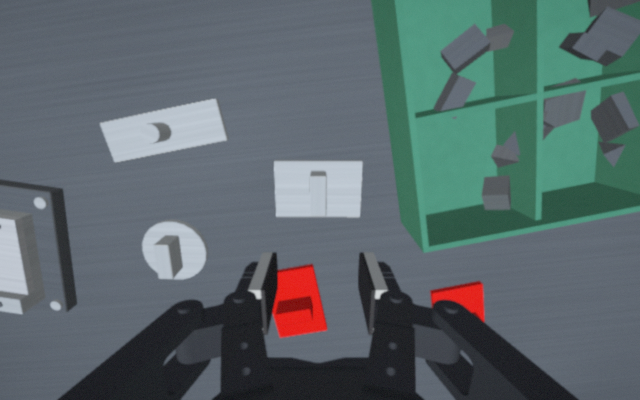

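The wrist view shows the insert square to the jaws, with corners (275,161), (362,161), (361,217) and (275,217), and the rib at (310–327, 171–216).

```bash
python3 - <<'E'
from h import *
np.set_printoptions(precision=4,suppress=True)
i=unproj('pics/w1.png',[(275,161),(362,161),(361,217),(275,217)],.008);print(i,i.mean(0),ang(i[0]-i[1]),ang(i[3]-i[2]))
E
```

```text
[[ 0.5713 -0.3249  0.008 ]
 [ 0.562  -0.412   0.008 ]
 [ 0.5023 -0.4073  0.008 ]
 [ 0.5119 -0.316   0.008 ]] [ 0.5369 -0.3651  0.008 ] 83.94650733635753 83.94466135091766
```

Call:
move_arm:
  increments:
    - [[0,0,-25,0,0.5],[0,0,-25,0,0.5],[0,0,-25,0,0.5],[0,0,-25,0,0.5],[0,0,-20,0,0.5],[0,0,-20,0,0.5],[0,0,-10,0,0.5],[0,0,-5,0,0.5]]

```text
clock: 3.45
tool_pos: [0.5384, -0.3646, 0.012]
orientation: [[-0.0, 0.994, -0.105], [-0.0, -0.105, -0.994], [-1.0, -0.0, 0.0]]
force: [0.4, -0.3, -0.3]
opening: 0.505
```

Call:
move_arm:
  increments:
    - [[0,0,0,0,0.0],[0,0,0,0,0.0],[0,0,0,0,0.0],[0,0,0,0,0.0],[0,0,0,0,0.0],[0,0,0,0,0.0]]
  force: 50

```text
clock: 4.2
tool_pos: [0.5389, -0.3648, 0.0132]
orientation: [[0.001, 0.994, -0.105], [-0.001, -0.105, -0.994], [-1.0, 0.001, 0.001]]
force: [-0.9, 0.6, 5.7]
opening: 0.176
```

Call:
move_arm:
  increments:
    - [[0,0,5,0,0.0],[0,0,10,0,0.0],[0,0,15,0,0.0],[0,0,25,0,0.0],[0,0,25,0,0.0],[0,0,20,0,0.0],[0,0,0,0,0.0],[0,0,0,0,0.0]]

```text
clock: 5.2
tool_pos: [0.5379, -0.3643, 0.1114]
orientation: [[-0.001, 0.994, -0.105], [0.001, -0.105, -0.994], [-1.0, -0.001, -0.0]]
force: [-0.7, -0.4, -4.6]
opening: 0.178
```

Call:
move_arm:
  increments:
    - [[-1,15,0,-0.5,0.0],[-1,25,0,-0.5,0.0],[-1,25,0,-0.5,0.0],[-1,25,0,-0.5,0.0],[-1,25,0,-0.5,0.0],[-1,25,0,-0.5,0.0],[-1,25,0,-0.5,0.0],[-1,25,0,-0.5,0.0]]

```text
clock: 6.2
tool_pos: [0.5297, -0.1724, 0.1116]
orientation: [[-0.001, 0.985, -0.174], [0.001, -0.174, -0.985], [-1.0, -0.001, -0.0]]
force: [0.5, -0.0, -3.4]
opening: 0.172
```

Call:
move_arm:
  increments:
    - [[-1,25,0,-0.6,0.0],[-1,25,0,-0.6,0.0],[-1,25,0,-0.6,0.0],[-1,25,0,-0.6,0.0],[-1,25,0,-0.6,0.0],[-1,25,0,-0.6,0.0],[-1,25,0,-0.6,0.0],[0,22,0,-0.2,0.0]]

```text
clock: 7.2
tool_pos: [0.5222, 0.0244, 0.1117]
orientation: [[-0.001, 0.969, -0.248], [0.0, -0.248, -0.969], [-1.0, -0.001, 0.0]]
force: [-0.1, 1.0, -3.4]
opening: 0.175
```

Call:
move_arm:
  increments:
    - [[0,0,-10,0,0.0],[0,0,-15,0,0.0],[0,0,-10,0,0.0],[0,0,-5,0,0.0],[0,0,-5,0,0.0],[0,0,0,0,0.0],[0,0,0,0,0.0],[0,0,0,0,0.0]]

```text
clock: 8.2
tool_pos: [0.5236, 0.0224, 0.0677]
orientation: [[0.001, 0.968, -0.249], [-0.0, -0.249, -0.968], [-1.0, 0.001, -0.0]]
force: [-0.7, -0.5, -2.7]
opening: 0.171
```

```bash
python3 - <<'E'
from h import *
im=snap("wrist",'pics/w2.png');snap("top",'pics/top2.png')
o=bot.get_obs();print(o["tool_pos"],ang(-o["orientation"][:,2]),o["orientation"][2],o["force"],o["clock"])
t=cv2.imread('pics/top2.png')
cv2.imwrite('pics/c3.png',np.vstack([im["frame"][:, :],])) 
E
```

```text
[0.52352054 0.02242824 0.06755567] 75.56799439450856 [-9.99999919e-01  4.00680745e-04  2.26875433e-05] [-0.47260849  0.39845169 -3.26317089] 8.3
```

View pics/w2.png

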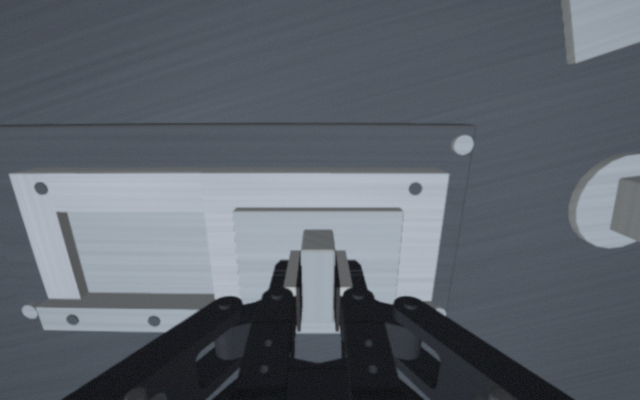

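The insert is held level and square over the open end: its edge at (235–402, 210) is parallel to the mould's edge at (12–448, 173). The pocket lies left of u≈205. I'll lower it gently.

Call:
move_arm:
  increments:
    - [[0,0,-5,0,0.0],[0,0,-5,0,0.0],[0,0,-3,0,0.0],[0,0,-1,0,0.0],[0,0,0,0,0.0],[0,0,0,0,0.0]]

```text
clock: 9.05
tool_pos: [0.5235, 0.0224, 0.0535]
orientation: [[0.0, 0.968, -0.249], [-0.0, -0.249, -0.968], [-1.0, 0.0, 0.0]]
force: [-0.5, 0.0, -3.0]
opening: 0.173
```

Call:
move_arm:
  increments:
    - [[0,0,-1,0,0.0],[0,0,0,0,0.0],[0,0,-1,0,0.0],[0,0,0,0,0.0]]

```text
clock: 9.55
tool_pos: [0.5234, 0.0224, 0.0513]
orientation: [[-0.0, 0.968, -0.249], [-0.0, -0.249, -0.968], [-1.0, -0.0, 0.0]]
force: [0.4, -0.2, -3.4]
opening: 0.176
```

```bash
python3 - <<'E'
from h import *
np.set_printoptions(precision=4,suppress=True)
f='pics/w2.png'
a=75.6*np.pi/180;R=np.array([[np.cos(a),-np.sin(a)],[np.sin(a),np.cos(a)]]);O=np.array([.5357,.0832])
p=unproj(f,[(12,174),(448,172),(205,205),(215,296),(58,212)],.038);print(p,(p[:,:2]-O)@R*1e3)
i=unproj(f,[(235,209),(402,208)],.0625);print((i[:,:2]-O)@R*1e3)
s=unproj(f,[(475,126)],.018);print((s[:,:2]-O)@R*1e3)
E
```

```text
[[ 0.6112  0.1895  0.038 ]
 [ 0.5473 -0.0618  0.038 ]
 [ 0.5636  0.0829  0.038 ]
 [ 0.5018  0.0996  0.038 ]
 [ 0.5824  0.1738  0.038 ]] [[ 121.7835  -46.7171]
 [-137.5411  -47.2682]
 [   6.6255  -27.1358]
 [   7.4992   36.895 ]
 [  99.3568  -22.6613]]
[[ -18.4954  -32.6887]
 [-105.1797  -33.1881]]
[[-159.6455  -72.4398]]
```

Call:
move_arm:
  increments:
    - [[0,0,-0.5,0,0.0],[0,0,0,0,0.0],[0,0,-0.5,0,0.0],[0,0,0,0,0.0]]

```text
clock: 10.05
tool_pos: [0.5234, 0.0224, 0.051]
orientation: [[0.0, 0.968, -0.249], [-0.0, -0.249, -0.968], [-1.0, 0.0, 0.0]]
force: [-5.1, -0.0, 7.5]
opening: 0.17
```

Call:
move_arm:
  increments:
    - [[0,0,-0.5,0,0.0],[0,0,0,0,0.0],[0,0,-0.5,0,0.0],[0,0,0,0,0.0]]

```text
clock: 10.55
tool_pos: [0.5234, 0.0224, 0.0509]
orientation: [[0.0, 0.968, -0.249], [-0.001, -0.249, -0.968], [-1.0, 0.0, 0.001]]
force: [-10.5, -1.3, 19.3]
opening: 0.176
```

Call:
move_arm:
  increments:
    - [[0,0,0.5,0,0.0],[0,0,0.5,0,0.0],[0,0,0,0,0.3],[0,0,0,0,0.3],[0,0,0,0,0.3],[0,0,0,0,0.3]]
  force: 20

```text
clock: 11.3
tool_pos: [0.5234, 0.0224, 0.0503]
orientation: [[0.0, 0.968, -0.249], [-0.0, -0.249, -0.968], [-1.0, 0.0, 0.0]]
force: [0.3, 1.5, -0.2]
opening: 0.299
```

Call:
move_arm:
  increments:
    - [[0,0,1,0,0.3],[0,0,0,0,0.3],[0,0,0,0,0.0],[0,0,0,0,0.0],[0,0,0,0,0.0],[0,0,0,0,0.0]]

```text
clock: 12.05
tool_pos: [0.5235, 0.0224, 0.0515]
orientation: [[0.0, 0.968, -0.249], [-0.0, -0.249, -0.968], [-1.0, 0.0, 0.0]]
force: [-1.5, 0.7, 3.1]
opening: 0.183
```

Call:
move_arm:
  increments:
    - [[-2,0.5,0,0,0.0],[-2,0.5,0,0,0.0],[-2,0.5,0,0,0.0],[-1,0.25,0,0,0.0],[0,0,0,0,0.0]]

```text
clock: 12.68
tool_pos: [0.5163, 0.0242, 0.0514]
orientation: [[0.0, 0.968, -0.249], [-0.0, -0.249, -0.968], [-1.0, 0.0, 0.0]]
force: [1.2, -0.4, 2.1]
opening: 0.182
```

Call:
move_arm:
  increments:
    - [[-1,0.25,0,0,0.0],[0,0,0,0,0.0]]

```text
clock: 12.92
tool_pos: [0.5155, 0.0244, 0.0514]
orientation: [[0.0, 0.968, -0.249], [-0.0, -0.249, -0.968], [-1.0, 0.0, -0.0]]
force: [2.8, -1.4, 1.3]
opening: 0.185
```

Call:
move_arm:
  increments:
    - [[-1,0.25,0,0,0.0],[0,0,0,0,0.0]]

```text
clock: 13.18
tool_pos: [0.5145, 0.0247, 0.0514]
orientation: [[0.0, 0.968, -0.249], [-0.0, -0.249, -0.968], [-1.0, 0.0, 0.0]]
force: [3.3, -1.6, 2.2]
opening: 0.186
```

Call:
move_arm:
  increments:
    - [[-1,0.25,0,0,0.0],[0,0,0,0,0.0]]

```text
clock: 13.42
tool_pos: [0.5134, 0.0249, 0.0514]
orientation: [[0.0, 0.968, -0.249], [-0.0, -0.249, -0.968], [-1.0, 0.0, 0.0]]
force: [4.0, -0.8, 2.6]
opening: 0.179
```

Call:
move_arm:
  increments:
    - [[-0.5,0.12,0,0,0.0],[0,0,0,0,0.0]]

```text
clock: 13.68
tool_pos: [0.513, 0.025, 0.0514]
orientation: [[0.0, 0.968, -0.249], [-0.0, -0.249, -0.968], [-1.0, 0.0, -0.0]]
force: [4.6, -0.4, 3.6]
opening: 0.182
```

Call:
move_arm:
  increments:
    - [[-0.5,0.12,0,0,0.0],[0,0,0,0,0.0]]

```text
clock: 13.92
tool_pos: [0.5125, 0.0252, 0.0514]
orientation: [[0.0, 0.968, -0.249], [-0.0, -0.249, -0.968], [-1.0, 0.0, 0.0]]
force: [4.0, -1.9, 3.4]
opening: 0.177
```

Call:
move_arm:
  increments:
    - [[-0.5,0.12,0,0,0.0],[0,0,0,0,0.0]]

```text
clock: 14.18
tool_pos: [0.512, 0.0253, 0.0514]
orientation: [[0.0, 0.968, -0.249], [-0.0, -0.249, -0.968], [-1.0, 0.0, -0.0]]
force: [4.7, -0.6, 3.1]
opening: 0.179
```

Call:
move_arm:
  increments:
    - [[-0.5,0.12,0,0,0.0],[0,0,0,0,0.0]]

```text
clock: 14.42
tool_pos: [0.5119, 0.0252, 0.0515]
orientation: [[0.001, 0.968, -0.25], [-0.0, -0.25, -0.968], [-1.0, 0.001, -0.0]]
force: [7.6, -1.6, 1.5]
opening: 0.18
```

Call:
move_arm:
  increments:
    - [[-0.5,0.12,0,0,0.0],[0,0,0,0,0.0]]

```text
clock: 14.68
tool_pos: [0.5119, 0.0253, 0.0516]
orientation: [[0.002, 0.968, -0.25], [-0.0, -0.25, -0.968], [-1.0, 0.002, -0.0]]
force: [8.8, -2.4, -1.2]
opening: 0.183
```

```bash
python3 - <<'E'
from h import *
im=snap("wrist",'pics/w3.png')
o=bot.get_obs();print(o["tool_pos"],o["force"],o["wrist_torque"],o["clock"])
E
```

```text
[0.51188769 0.02528266 0.05154842] [ 8.9880314  -1.67947137 -1.26293703] [-0.38348922 -1.94584451 -0.09675395] 14.725
```

View pics/w3.png

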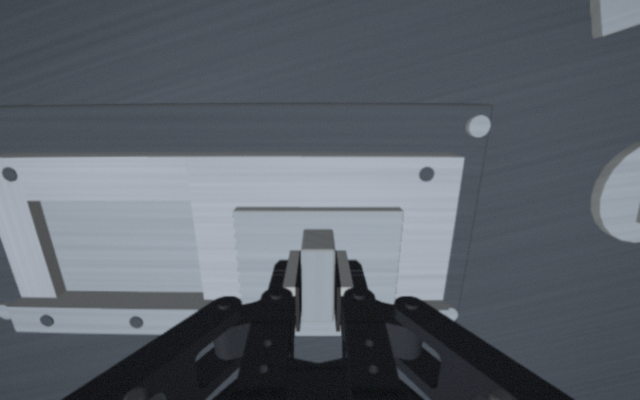

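The tool stopped advancing at x=0.5119 with the side force up to 9 N, so the insert is against the strip. The picture agrees, with the insert's edge (235–402, 210) parallel to the pocket's edge. Next I loosen the jaws around the rib, raise the tool slightly and push along +x.

Call:
move_arm:
  increments:
    - [[0,0,0,0,0.28],[0,0,0,0,0.28],[0,0,2,0,0.28],[0,0,0,0,0.28]]

```text
clock: 15.22
tool_pos: [0.5107, 0.0256, 0.0533]
orientation: [[-0.0, 0.968, -0.249], [-0.0, -0.249, -0.968], [-1.0, -0.0, 0.0]]
force: [-0.2, -0.5, 0.3]
opening: 0.279
```

Call:
move_arm:
  increments:
    - [[0.25,1,0,0,0.28],[0.5,2,0,0,0.28],[0.5,2,0,0,0.28],[0.5,2,0,0,0.28],[0.5,2,0,0,0.28],[0.5,2,0,0,0.28]]

```text
clock: 15.98
tool_pos: [0.5137, 0.0365, 0.0534]
orientation: [[0.0, 0.968, -0.249], [-0.0, -0.249, -0.968], [-1.0, 0.0, 0.0]]
force: [-1.0, -4.1, 0.9]
opening: 0.279
```

Call:
move_arm:
  increments:
    - [[0.7,2.9,0,0,0.28],[0.7,2.9,0,0,0.28],[0.7,2.9,0,0,0.28],[0.7,2.9,0,0,0.28],[0.7,2.9,0,0,0.28],[0.7,2.9,0,0,0.28]]

```text
clock: 16.73
tool_pos: [0.5181, 0.0539, 0.0534]
orientation: [[0.0, 0.968, -0.249], [-0.0, -0.249, -0.968], [-1.0, 0.0, 0.0]]
force: [1.9, -5.4, -0.4]
opening: 0.282
```

Call:
move_arm:
  increments:
    - [[0.72,2.9,0,0,0.28],[0.72,2.9,0,0,0.28],[0.72,2.9,0,0,0.28],[0.72,2.9,0,0,0.28],[0.72,2.9,0,0,0.28],[0.72,2.9,0,0,0.28],[0.72,2.9,0,0,0.28],[0.72,2.9,0,0,0.28]]

```text
clock: 17.73
tool_pos: [0.524, 0.0767, 0.0535]
orientation: [[0.001, 0.968, -0.25], [-0.001, -0.25, -0.968], [-1.0, 0.001, 0.0]]
force: [1.7, -5.2, 0.4]
opening: 0.28
```

Call:
move_arm:
  increments:
    - [[0.72,2.9,0,0,0.28],[0.72,2.9,0,0,0.28],[0.72,2.9,0,0,0.28],[0.72,2.9,0,0,0.28],[0.72,2.9,0,0,0.28]]

```text
clock: 18.35
tool_pos: [0.5276, 0.0906, 0.0539]
orientation: [[0.001, 0.968, -0.25], [-0.002, -0.25, -0.968], [-1.0, 0.001, 0.001]]
force: [-0.8, -8.0, 8.2]
opening: 0.282
```

```bash
cat >> h.py <<'E'
def fx(p):
    a=np.radians(75.6);d=np.array(p)[:2]-[.5357,.0832];return 1e3*np.array([d[0]*np.cos(a)+d[1]*np.sin(a),-d[0]*np.sin(a)+d[1]*np.cos(a)])
E
python3 - <<'E'
from h import *
im=snap("scene",'pics/s1.png');cv2.imwrite('pics/s1c.png',cv2.resize(im["frame"][200:330,325:505],None,fx=4,fy=4))
o=bot.get_obs();print(o["tool_pos"],fx(o["tool_pos"]),o["force"],o["clock"])
E
```

```text
[0.52772659 0.09121002 0.05394724] [5.77545984 9.71492277] [ 1.38844248 -6.01121539  4.96170823] 18.4
```

View pics/s1c.png

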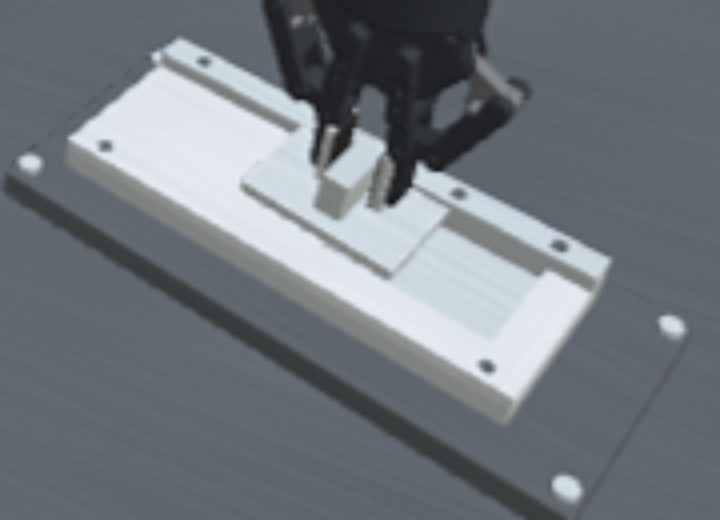

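The scene crop shows the insert lying along the strip, its leading third over the pocket (leading corner ≈(395,275)) and the rib between loose fingers. The tool feels a small upward force as the plate starts to tip, so I'll raise the fingers 2 mm and go on slowly.

Call:
move_arm:
  increments:
    - [[0,0,2,0,0.28],[0.25,1,0,0,0.28],[0.5,2,0,0,0.28],[0.5,2,0,0,0.28]]

```text
clock: 18.9
tool_pos: [0.5283, 0.097, 0.0551]
orientation: [[-0.0, 0.969, -0.249], [0.0, -0.249, -0.969], [-1.0, -0.0, -0.0]]
force: [1.8, -2.9, -0.4]
opening: 0.277
```

Call:
move_arm:
  increments:
    - [[0.5,2,0,0,0.28],[0.5,2,0,0,0.28],[0.5,2,0,0,0.28],[0.5,2,0,0,0.28]]

```text
clock: 19.4
tool_pos: [0.5304, 0.1049, 0.0553]
orientation: [[-0.0, 0.968, -0.249], [-0.0, -0.249, -0.968], [-1.0, -0.0, 0.0]]
force: [-0.3, -1.4, -1.3]
opening: 0.278
```

Call:
move_arm:
  increments:
    - [[0.5,2,0,0,0.28],[0.5,2,0,0,0.28],[0.5,2,0,0,0.28],[0.5,2,0,0,0.28]]

```text
clock: 19.9
tool_pos: [0.5325, 0.1127, 0.0553]
orientation: [[0.0, 0.968, -0.249], [-0.0, -0.249, -0.968], [-1.0, 0.0, 0.0]]
force: [-0.8, -0.7, -0.5]
opening: 0.28
```

```bash
python3 - <<'E'
from h import *
im=snap("scene",'pics/s2.png');w=snap("wrist",'pics/w4.png')
a=cv2.resize(im["frame"][205:315,335:495],(800,550),interpolation=cv2.INTER_CUBIC)
cv2.imwrite('pics/s2c.png',a)
o=bot.get_obs();print(o["tool_pos"],fx(o["tool_pos"]),o["force"],o["clock"])
E
```

```text
[0.53251125 0.11297965 0.05536394] [28.05106158 10.4944659 ] [-0.23478811 -1.35430344 -0.39557224] 20.0
```

View pics/s2c.png

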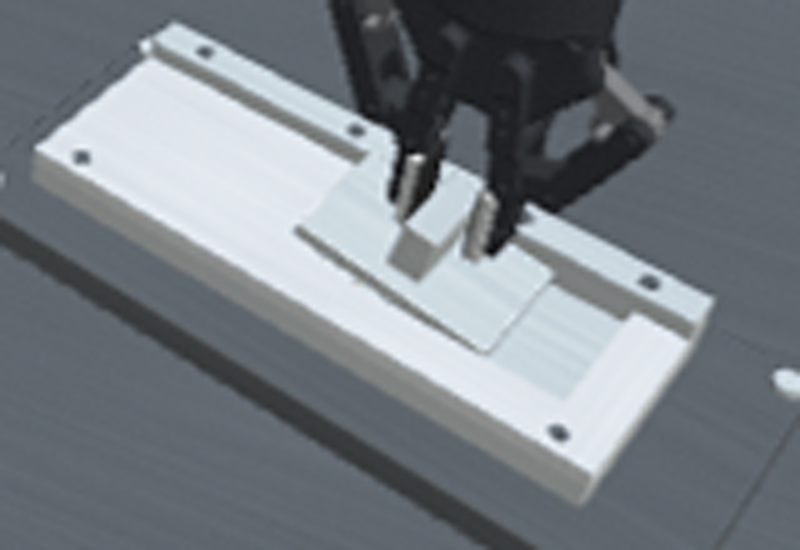

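As expected, the leading end has tipped into the pocket (leading corner ≈(488,352)) while the trailing end still rides on the edge (≈(297,232)). I'll keep sliding.

Call:
move_arm:
  increments:
    - [[0.5,2,0,0,0.28],[0.5,2,0,0,0.28],[0.5,2,0,0,0.28],[0.5,2,0,0,0.28]]

```text
clock: 20.5
tool_pos: [0.5345, 0.1208, 0.0553]
orientation: [[-0.0, 0.968, -0.249], [-0.0, -0.249, -0.968], [-1.0, -0.0, 0.0]]
force: [-0.2, -1.1, -1.1]
opening: 0.28
```

Call:
move_arm:
  increments:
    - [[0.5,2,0,0,0.28],[0.5,2,0,0,0.28],[0.5,2,-0.5,0,0.28],[0.5,2,-0.5,0,0.28]]

```text
clock: 21.0
tool_pos: [0.5367, 0.1278, 0.0547]
orientation: [[0.0, 0.968, -0.25], [-0.001, -0.25, -0.968], [-1.0, 0.0, 0.001]]
force: [-3.4, -6.2, 8.5]
opening: 0.281
```

Call:
move_arm:
  increments:
    - [[0.5,2,0,0,0.28],[0.25,1,0,0,0.28],[0,0,0,0,0.28]]

```text
clock: 21.38
tool_pos: [0.5376, 0.1315, 0.0546]
orientation: [[0.001, 0.968, -0.249], [-0.0, -0.249, -0.968], [-1.0, 0.001, 0.0]]
force: [1.0, -4.1, 4.1]
opening: 0.283
```

Call:
move_arm:
  increments:
    - [[0.25,1,0.5,0,0.28],[0.25,1,0,0,0.28],[0,0,0,0,0.28]]

```text
clock: 21.75
tool_pos: [0.5376, 0.1338, 0.0547]
orientation: [[-0.0, 0.968, -0.249], [0.0, -0.249, -0.968], [-1.0, -0.0, -0.0]]
force: [0.6, -3.7, -0.4]
opening: 0.284
```

Call:
move_arm:
  increments:
    - [[0.25,1,0,0,0.28],[0.25,1,0,0,0.28],[0,0,0,0,0.28]]

```text
clock: 22.12
tool_pos: [0.5381, 0.136, 0.0548]
orientation: [[-0.0, 0.969, -0.249], [0.0, -0.249, -0.969], [-1.0, -0.0, -0.0]]
force: [0.8, -0.4, -0.5]
opening: 0.281
```

Call:
move_arm:
  increments:
    - [[0.25,1,0,0,0.28],[0,0,0,0,0.28]]

```text
clock: 22.38
tool_pos: [0.5383, 0.1369, 0.0548]
orientation: [[-0.0, 0.969, -0.249], [0.0, -0.249, -0.969], [-1.0, -0.0, -0.0]]
force: [0.5, -0.0, -1.4]
opening: 0.28
```

Call:
move_arm:
  increments:
    - [[0.25,1,0,0,0.28],[0,0,0,0,0.28]]

```text
clock: 22.62
tool_pos: [0.5387, 0.1378, 0.0549]
orientation: [[-0.0, 0.968, -0.249], [0.0, -0.249, -0.968], [-1.0, -0.0, -0.0]]
force: [0.3, -1.0, 0.4]
opening: 0.281
```

```bash
python3 - <<'E'
from h import *
im=snap("scene",'pics/s3.png');w=snap("wrist",'pics/w5.png')
a=cv2.resize(im["frame"][205:315,335:495],(800,550),interpolation=cv2.INTER_CUBIC)
cv2.imwrite('pics/s3c.png',a)
o=bot.get_obs();print(o["tool_pos"],fx(o["tool_pos"]),o["force"],o["clock"])
E
```

```text
[0.538681   0.13776836 0.05487741] [53.59533783 10.68325052] [ 0.00976515 -0.59880481 -0.38030748] 22.725
```

View pics/s3c.png

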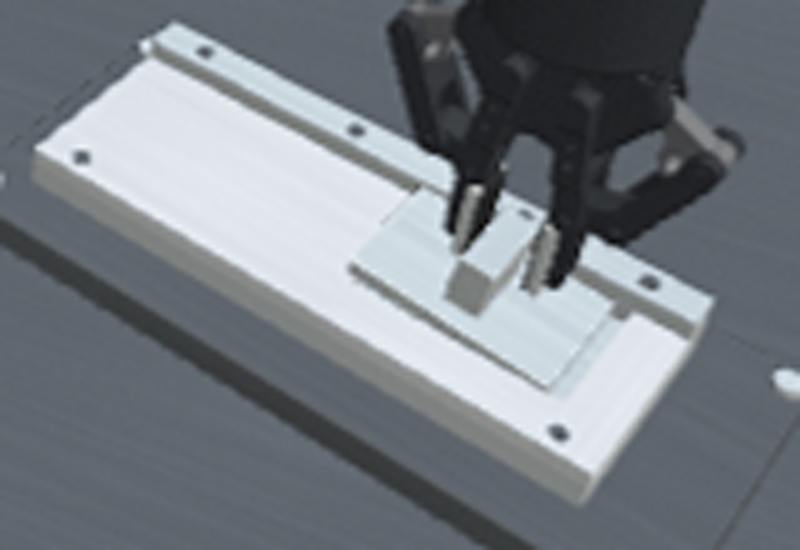

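It has not dropped yet. The trailing corner (≈(352,268)) still rides on the edge, with about 7 mm of pocket floor visible ahead of the plate. I'll continue in small steps.

Call:
move_arm:
  increments:
    - [[0.25,1,0,0,0.28],[0,0,0,0,0.28],[0.25,1,0,0,0.28],[0,0,0,0,0.28]]

```text
clock: 23.22
tool_pos: [0.5392, 0.1397, 0.0548]
orientation: [[0.0, 0.968, -0.249], [0.0, -0.249, -0.968], [-1.0, 0.0, -0.0]]
force: [-0.7, -1.4, -0.3]
opening: 0.281
```

Call:
move_arm:
  increments:
    - [[0.25,1,0,0,0.28],[0,0,0,0,0.28]]

```text
clock: 23.48
tool_pos: [0.5395, 0.1407, 0.0548]
orientation: [[0.0, 0.968, -0.249], [-0.0, -0.249, -0.968], [-1.0, 0.0, 0.0]]
force: [-0.2, -0.9, -0.9]
opening: 0.285
```

Call:
move_arm:
  increments:
    - [[0.25,1,0,0,0.28],[0,0,0,0,0.28]]

```text
clock: 23.72
tool_pos: [0.5397, 0.1417, 0.0548]
orientation: [[0.0, 0.968, -0.249], [-0.0, -0.249, -0.968], [-1.0, 0.0, -0.0]]
force: [-0.0, -1.7, -0.3]
opening: 0.279
```

```bash
python3 - <<'E'
from h import *
im=snap("scene",'pics/s4.png')
a=[cv2.imread(f'pics/s{k}.png')[240:290,390:470] for k in(3,4)]
d=cv2.cvtColor(cv2.absdiff(*a),cv2.COLOR_BGR2GRAY)
print(np.linalg.norm(np.array([0]))); 
o=bot.get_obs();print(o["tool_pos"],fx(o["tool_pos"]),o["force"],o["clock"])
E
```

```text
0.0
[0.53972908 0.14173048 0.05486081] [57.6936273  10.65343911] [-0.56658367 -1.50276063 -0.96227708] 23.775
```

```bash
cat >> h.py <<'E'
def track(a,b):
    A=cv2.imread(a,0);B=cv2.imread(b,0)
    for n,(u,v) in dict(rear=(335+352/5,205+268/5),front=(335+550/5,205+388/5),rib=(335+470/5,205+290/5)).items():
        p0=np.float32([[[u,v]]]);p,s,e=cv2.calcOpticalFlowPyrLK(A,B,p0,None,winSize=(11,11));print(n,p0.ravel(),(p-p0).ravel(),s.ravel(),e.ravel())
E
python3 - <<'E'
from h import *
track('pics/s3.png','pics/s4.png')
E
```

```text
rear [405.4 258.6] [1.4900208  0.97387695] [1] [2.9475722]
front [445.  282.6] [1.4047852  0.80081177] [1] [3.4620352]
rib [429. 263.] [1.8088684 1.1942749] [1] [3.1577995]
```

Call:
move_arm:
  increments:
    - [[0.25,1,0,0,0.28],[0,0,0,0,0.28]]

```text
clock: 24.02
tool_pos: [0.54, 0.1427, 0.0549]
orientation: [[0.0, 0.968, -0.249], [-0.0, -0.249, -0.968], [-1.0, 0.0, 0.0]]
force: [-0.3, -0.9, -0.4]
opening: 0.284
```

```bash
python3 - <<'E'
from h import *
snap("scene",'pics/s5.png');track('pics/s3.png','pics/s5.png');print(bot.get_obs()["force"])
E
```

```text
rear [405.4 258.6] [2.5810242 2.9924011] [1] [13.325413]
front [445.  282.6] [1.3482971 0.8982849] [1] [4.409349]
rib [429. 263.] [2.0042114 2.7643127] [1] [5.2722106]
[-0.70087698 -1.64605998 -0.50570691]
```

The trailing edge and the rib just moved downwards, while the front stayed put. That looks like the drop, so I stop here and check.

```bash
python3 - <<'E'
from h import *
a=cv2.imread('pics/s5.png')
cv2.imwrite('pics/s5c.png',cv2.resize(a[205:315,335:495],(800,550),interpolation=cv2.INTER_CUBIC))
E
```

View pics/s5c.png

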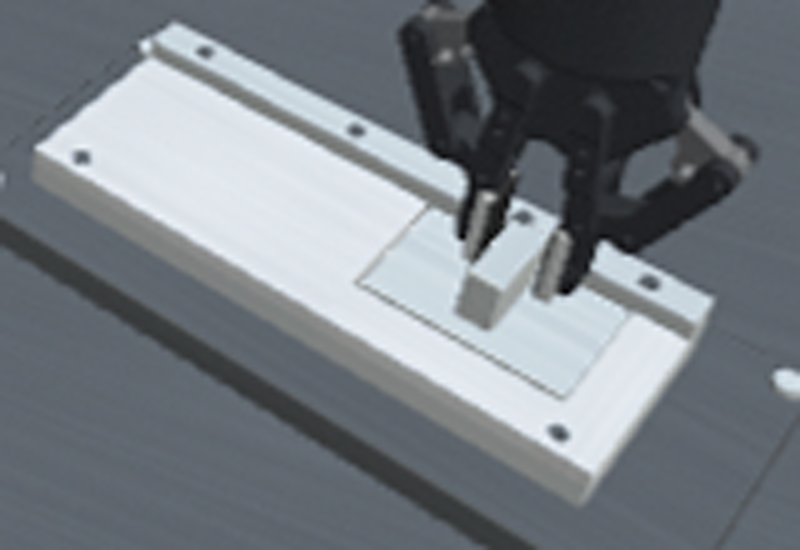

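The insert is down in the pocket and flush all round, with corners (357,283), (567,397) and (630,318). I'll back off 2 mm, open slightly and rise clear.

Call:
move_arm:
  increments:
    - [[-0.5,-2,0,0,0.28],[0,0,0,0,0.35],[0,0,0,0,0.35],[0,0,5,0,0.35],[0,0,15,0,0.35],[0,0,25,0,0.35],[0,0,30,0,0.35],[0,0,30,0,0.35]]

```text
clock: 25.08
tool_pos: [0.5395, 0.1408, 0.162]
orientation: [[0.001, 0.968, -0.249], [0.0, -0.249, -0.968], [-1.0, 0.001, -0.0]]
force: [0.3, 0.1, -0.1]
opening: 0.352
```

Call:
move_arm:
  increments:
    - [[0,0,20,0,0.35],[0,0,0,0,0.35],[0,0,0,0,0.35]]

```text
clock: 25.45
tool_pos: [0.5391, 0.1405, 0.1795]
orientation: [[-0.0, 0.968, -0.249], [-0.0, -0.249, -0.968], [-1.0, -0.0, 0.0]]
force: [0.0, 0.2, -1.0]
opening: 0.349
```

```bash
python3 - <<'E'
from h import *
snap("wrist",'pics/w6.png');snap("scene",'pics/s6.png');track('pics/s5.png','pics/s6.png')
w=cv2.imread('pics/w6.png');s=cv2.imread('pics/s6.png')
cv2.imwrite('pics/f.png',np.vstack([cv2.resize(w,(480,300)),cv2.resize(s[205:315,335:495],(480,300),interpolation=cv2.INTER_CUBIC)]))
o=bot.get_obs();print(o["tool_pos"],o["force"],o["clock"])
E
```

```text
rear [405.4 258.6] [-0.13748169 -0.06396484] [1] [3.231405]
front [445.  282.6] [-0.14053345 -0.07766724] [1] [3.1559918]
rib [429. 263.] [0.04974365 0.05755615] [1] [2.9377582]
[0.53895819 0.1404445  0.17896676] [ 0.26040375 -0.39814371  0.10961536] 25.55
```

View pics/f.png

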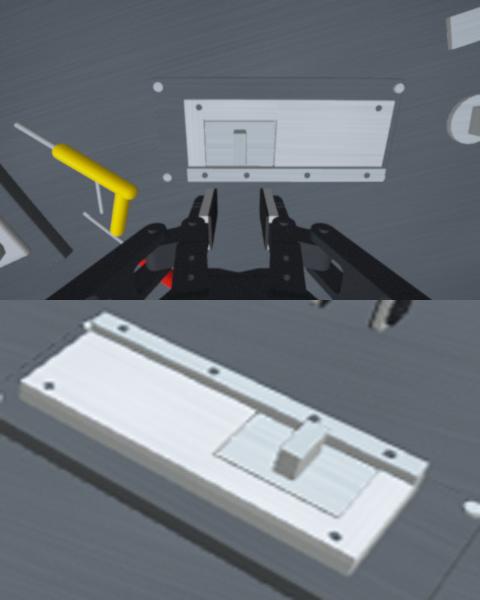

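Both views show the insert flush in the pocket, at (204–276, 121–166) in the wrist view, with the gripper clear above it. I'll hand in the job.

```bash
python3 -c "
from bench import bot
print(bot.finish_job())"
```

```text
the job is handed in; nothing more can be done
None
```

The insert is in the pocket, and I handed the job in at about 25.5 s; no verdict was reported.

- **What I did:** I gripped the insert by its rib and laid it on the open end of the face. The highest upward force I read there was 19 N. I slid it against the guide strip, where the side force reached about 9 N, then loosened the jaws around the rib and pushed it along. I stopped as soon as the camera showed it drop. Readings at the end of each move showed 9 N at most sideways and about 12 N overall during the push.
- **Last checks:** The final wrist and scene pictures show the insert flush and square in the pocket. It moved less than 0.2 px while I backed off. The gripper was about 12 cm clear of it, with the force near zero.
- **Off plan:** The tool felt about 8 N upwards twice as the plate tipped over the pocket edge. The first time I raised the fingers 2 mm; the second, just after I had lowered them 1 mm, I raised them 0.5 mm.
- **Not checked:** I did not re-measure the disc and the long insert at the end. The gripper never came down near them, and I carried the insert over at about 10 cm.

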